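# Load the spring carriage and hold it at the mark

### The arm

A 7-joint arm with a two-finger parallel gripper is mounted at the origin on the work surface. World frame = base frame: x ahead of the robot, y to its left, z up, the work surface at z = 0. Lengths are in m, angles in rad, forces in N, time in s.
With the tool pointing down it reaches from about 0.4 to 0.925 m from the base axis. Payload 5.6 kg.
Tool frame: the origin (TCP) lies on the centre line of the jaws, within the pads' length; the fingertips stand finger_overhang ahead of it and the grasp point (between the pads) lies 11 mm behind it (finger_overhang is the distance from the TCP to the fingertips, in m); z points along the fingers, y is the line along which they close (so a half turn about z gives the same grasp; the last joint's range is limited). The gripper opens to 85 mm and grips with 20 to 120 N. Pads are 22 mm wide; open, the fingers measure 114 mm over their backs; the gripper's body (76 mm by 85 mm) begins 54 mm behind the grasp point. The pads swing forward as they close: fully open they stand 13 mm farther back than shut.
Start: joints at [1.205, 0.468, -0.012, 1.603, 0.006, 1.071, -0.056], TCP at [0.206, -0.616, 0.239] pointing down, gripper open.
Joint ranges: [-2.53, 2.53], [-0.31, 2.02], [-1.57, 1.55], [0.28, 2.44], [-1.29, 4.43], [0.15, 1.84], [-2.92, 2.92]. Speed limits (rad/s): [2.57, 2.57, 3.14, 3.14, 3.14, 3.14, 3.14].

### API

Orientations are given as a rotation vector (axis times angle).
In Python, from cell import * gives the robot as it stands.
- The arm moves only by the tool arm_command, never from a script. Its argument "motion" is a list of rows, each a list of 6 numbers: the shift along the tool's x, y, z scaled (see below), then the turn, a rotation vector about the tool's x, y, z scaled (see below). In form: [[dx, dy, dz, rx, ry, rz], ...]. A call has 1 to 8 rows; each row shifts and turns the commanded pose from where the row before left it, along the tool's axes as they then stand; what a row does not reach is not made up. The controller multiplies each number of a shift by 400 mm and each number of a turn by pi rad. A row lasts 1/10 s, in which the tool goes at most 50 mm and 8.59 degrees, less where a joint would pass 70% of its speed; a pose out of reach is approached as far as the arm can. A call with a number of a shift or a turn outside -1 to 1 is refused whole. A call with a gripper value outside its range is refused whole. "grip" is the closure, from -1 (fully open) to 1 (shut), set as the call begins (left out, the last holds). The fingers move at their own pace and stop on an object; "force" is the grip in N (left out, the last holds). Time passes only in rows, so rows that do not move let the fingers close. It gives the time, the measured TCP pose, the force, the opening and the grip force at its end, in the units of the state.
- get_obs(): the state, without advancing time (a new reading comes with each control period).
- capture(name): name is "scene" or "top"; returns a dict with "color" (420x560x3 uint8, red, green, blue), "range_z" (420x560 float32, m along the optical axis (not along the pixel's ray), 0 where there is no reading), "vfov" (degrees; the focal length in pixels is half the picture's height over the tangent of half this angle, whatever the lens; pixels are square), "cx", "cy" (the principal point, pixels), "cam_to_world" (4x4, takes a point from camera to world coordinates). Camera axes: x right, y down, z forward; pixel columns grow to the right and rows downward; lengths in m; the calibration is good to about 2 mm. A picture is of the moment at which its call begins.
- job_done(): hands the job in; it is judged then, once.
The state is a dict: "time": time; "joints": joint angles; "dq": joint speeds; "joint_efforts": joint torques, N m; "ee_pos": TCP position; "eef_rot": TCP orientation; "ft_force": force on the tool from outside, world axes, zero at the start; "wrist_torque": the same for the moment, N m; "width": opening from 0.0 (shut) to 1.0 (fully open); "finger_force": force on a finger pad.
Only numpy, scipy, OpenCV 4.12 (cv2) and the standard library are available. Lean on these libraries where they do the work, as an engineer would, in place of code of your own. Each camera call takes 0.05 s, during which the arm holds its last target. There are 200 camera calls.

### The job

Get the spring-slide demonstrator ready for a release test: hang the U-shaped saddle weight over the carriage's crossbar, one leg on each side, and let go of it. Then pull the carriage out by its handle until its pointer lines up with the mark clip, and finish while still holding it there, with the weight hanging on the bar; leave the other things on the bench where they are.

Things in the scene. Friction and masses are not known exactly. Their poses are not given: they have to be found in the camera images.
- rig: Demonstrator fixed to the bench: grey box 360 x 150 x 50 mm high with a spring-loaded carriage on top. Origin: centre of its underside. Its own -x axis is the direction in which the carriage is pulled out; at its +x end sits the steel spring barrel (top 92 mm above the bench).
- carriage (a joint): How far the carriage (dark steel plate 140 x 90 mm, top 72 mm above the bench) is pulled out along the rig's -x: 0 = home against the spring barrel, 0.085 m = end stop. It starts home. A spring pulls it back: about 3 N at home, rising 0.9 N per 10 mm; it returns home if let go. It stays level and cannot turn.
- handle (a point): Steel D-handle standing upright on the front (rig -x) end of the carriage; the point is the middle of its horizontal grip: round bar of 12 mm diameter, lying along the rig's y axis, 66 mm clear between its two uprights, its axis 135 mm above the bench (57 mm free beneath it). Moves with the carriage. 95 mm to the front (rig -x) of the crossbar.
- bar_top (a point): The carriage's crossbar, between two posts; the point is the middle of its top face: square aluminium bar 14 x 14 mm lying along the rig's y axis, on two posts 80 mm apart inside; top face 135 mm above the bench, 49 mm free beneath the bar. Moves with the carriage.
- saddle: The saddle weight, 0.2 to 0.4 kg, loose, starts standing on its two legs on the bench: an upside-down U of steel, 44 mm (own x) by 40 mm (own y), two legs 8 mm thick and 42 mm long below the bridge with a gap of 28 mm between them along its x, bridge 8 mm thick (underside 42 mm, top 50 mm above the feet), and on top a black grip tab 12 mm thick (x) by 28 mm (y) by 36 mm high; 86 mm tall in all. Origin: centre between the feet, at their underside.
- saddle_grip (a point): Point to grip on the saddle's tab: on its centre line, 75 mm above the feet and 33 mm above the bridge's underside, 11 mm below the tab's top. When hanging it is 33 mm above bar_top. Fingers can close along the saddle's x.
- pointer (a point): Tip of the carriage's pointer, a thin white fin (4 mm thick) on the carriage's rig -y side; moves with the carriage.
- mark_clip: The mark: small black clip with an upright fin 4 mm thick and 22 mm high, fixed on the white scale along the rig's -y edge, 30 to 70 mm further out (rig -x) than the pointer at home. Axes as the rig's.
- mark (a point): Centre of the clip's fin. The pointer lines up with it when both have the same position along the rig's x axis.
- round_weight: Bystander: round brass weight with a knob, 56 mm diameter, 58 mm high, standing on the bench. Origin at its underside.
- phone: Bystander: black phone 150 x 72 x 9 mm lying on the bench. Origin at its underside.
- multimeter: Bystander: grey hand multimeter 170 x 85 x 36 mm (44 mm at its dial) lying on the bench. Origin at its underside.
Not all that is in view belongs to the job. There is more than one size of the saddle; the job needs the smaller.

How it is judged:
By the outcome, as a careful person would: the job done as asked, in the order asked, and still so for the second after the job is handed in, while the arm keeps its last pose, push and grip.
It also fails if it takes over 48 s, if anything falls off the work surface, if the arm or the gripper's body presses on something with over 40 N, if the wrist force passes 120 N, or if a joint passes its speed limit or range.

## Working session

There is one attempt and no reset: what is moved stays moved. The work goes in short steps, Python scripts to look and compute and a tool call to move; the robot and the scene stay as the last step left them, time stands still between calls to the robot, and variables do not carry over. Pictures are saved under pics/ and viewed, at most 10 in all, crops included, and the job is handed in when it is done.

Besides the shell and the picture viewer there is one more tool, called after ">>>" by a JSON object that holds its "fn" and its "kwargs". arm_command: Moves the arm, as the interface text tells. Shifts and turns lie within -1 to 1; 1 stands for 400 mm of shift or pi rad of turn. Its arguments: {"type":"object","properties":{"motion":{"type":"array"},"grip":{"type":"number"},"force":{"type":"number"}},"required":["motion"]}

```bash
mkdir -p pics
cat > h.py <<'E'
from cell import *
import numpy as np, cv2
def cap(n):
    c=capture(n); c['f']=210/np.tan(np.radians(c['vfov'])/2); return c
def pts(c):
    z=c['range_z']; v,u=np.mgrid[:420,:560]
    p=np.stack([(u-c['cx'])/c['f']*z,(v-c['cy'])/c['f']*z,z],-1)
    T=c['cam_to_world']; return p@T[:3,:3].T+T[:3,3]
def save(img,fn,s=1): cv2.imwrite(fn,cv2.resize(img[...,::-1],None,fx=s,fy=s,interpolation=cv2.INTER_CUBIC))
E
python3 - <<'E'
from h import *
for n in("scene","top"):
    c=cap(n); save(c['color'],f'pics/{n}0.png',1.4); np.savez(n+'0.npz',**c)
    print(n,c['f'],c['cx'],c['cy'],c['cam_to_world'].round(3).tolist())
o=get_obs();print(o)
E
ls; python3 -c "
import cell;print([k for k in dir(cell) if k[0]!='_'])"
```

```text
scene 469.53790056453266 278.9015617130196 206.8025689974031 [[0.433, 0.514, -0.741, 1.457], [0.901, -0.226, 0.37, -0.472], [0.023, -0.828, -0.561, 0.811], [0.0, 0.0, 0.0, 1.0]]
top 469.4479818722013 277.70370712627204 205.57053513019906 [[0.011, -0.985, 0.173, 0.332], [-1.0, -0.014, -0.014, 0.009], [0.016, -0.173, -0.985, 1.427], [0.0, 0.0, 0.0, 1.0]]
{'time': 0.1, 'joints': array([ 1.20497105,  0.46827873, -0.0115936 ,  1.60354912,  0.00598422,
        1.07141621, -0.05629758]), 'dq': array([ 0.0011591 , -0.00280152,  0.00080384, -0.00371882, -0.00015755,
        0.00026909,  0.00023738]), 'joint_efforts': array([ 7.22221175e-04, -5.33516943e+01,  2.13905732e-02, -2.51963389e+01,
        1.15173147e-02,  4.32125133e-03,  1.53210675e-05]), 'ee_pos': array([ 0.20598782, -0.61596804,  0.23843303]), 'eef_rot': array([-3.09922067e+00, -5.04520029e-01,  5.72857018e-04]), 'ft_force': array([-0.11663709, -0.14691005, -0.15066278]), 'wrist_torque': array([ 0.00690228, -0.04134135,  0.02942108]), 'finger_force': 0.0, 'width': 1.0012712576854612}
h.py
pics
scene0.npz
top0.npz
['PlanningError', 'capture', 'finger_overhang', 'get_obs', 'job_done']
```

View pics/scene0.png

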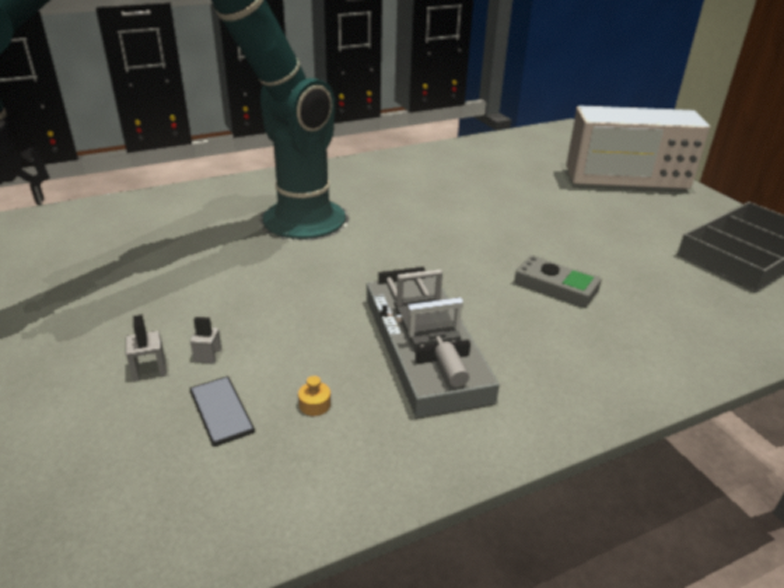

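View pics/top0.png

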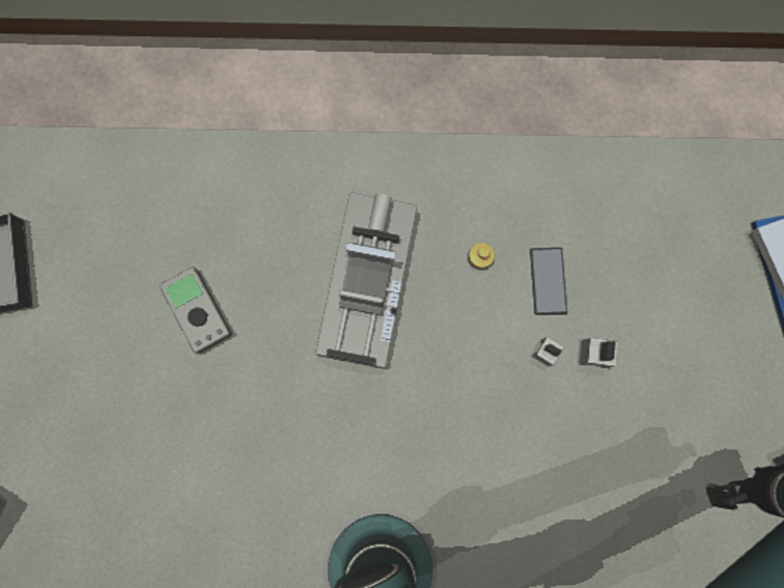

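Both views show the rig pointing towards the robot. Candidates for the saddle, in view pixels: the small U at top (548,350) / scene (205,340), and the large U at top (600,352) / scene (145,345). The round brass weight is at top (481,256). I choose the small one and check it in a crop.

Run:
```python
from h import *
L={n:dict(np.load(n+'0.npz')) for n in("scene","top")}
P={n:pts(L[n]) for n in L}
t=L['top']['color']; s=L['scene']['color']
R=lambda i,w,h:cv2.resize(i,(w,h),interpolation=cv2.INTER_CUBIC)
img=np.vstack([np.hstack([R(t[225:275,370:450],400,250),R(s[215:275,80:176],400,250)]),np.hstack([R(t[135:265,220:310],242,350),R(s[185:295,255:360],334,350),np.zeros((350,224,3),np.uint8)])])
save(img,'pics/crop1.png')
print('overhang',finger_overhang)
p=P['top']
# small saddle: points by height
def rep(name,box,hr,n='top'):
    q=P[n][box[1]:box[3],box[0]:box[2]].reshape(-1,3); q=q[(q[:,2]>hr[0])&(q[:,2]<hr[1])]
    if len(q)<4: print(name,len(q));return
    r=cv2.minAreaRect((q[:,:2]*1000).astype(np.float32)); print(name,len(q),q.mean(0).round(4),np.round(r[0],1),np.round(r[1],1),round(r[2],1))
rep('tab',(375,235,408,265),(.07,.1)); rep('all',(375,235,408,265),(.035,.1)); rep('bridge',(375,235,408,265),(.04,.06))
rep('rigbox',(220,130,302,268),(.035,.06)); rep('barhandle',(220,130,302,268),(.12,.15)); 
rep('bar',(220,165,302,190),(.12,.15));rep('handle',(220,195,302,225),(.12,.15))
rep('plate',(220,130,302,268),(.065,.08))
rep('tabS',(130,220,165,262),(.065,.1),'scene');rep('brS',(130,220,165,262),(.042,.058),'scene')
```

```text
overhang 0.008
tab 55 [ 0.4454 -0.3475  0.084 ] [ 446.1 -348.8] [28.  13.8] 60.0
all 224 [ 0.4444 -0.3456  0.0583] [ 445.9 -348.6] [40.7 44.7] 58.0
bridge 157 [ 0.4443 -0.3451  0.0493] [ 446.  -348.6] [40.7 44.6] 58.0
rigbox 3546 [0.586  0.0382 0.0502] [596.8  37.4] [150.1 361.3] 79.6
barhandle 340 [0.5967 0.0374 0.1359] [589.7  38.5] [ 99.1 109.2] 79.5
bar 202 [0.6344 0.0302 0.1338] [635.5  30. ] [99.1 16.2] 79.2
handle 138 [0.5415 0.048  0.1389] [542.   46.7] [88.1 12.4] 79.5
plate 1490 [0.5732 0.0414 0.0721] [593.1  27.9] [119.3 355.1] 79.4
tabS 119 [ 0.4497 -0.3524  0.0797] [ 447.9 -352.8] [29.6 18.1] 62.6
brS 172 [ 0.4564 -0.3536  0.0508] [ 446.6 -351.6] [41.5 48.1] 55.1
```

View pics/crop1.png

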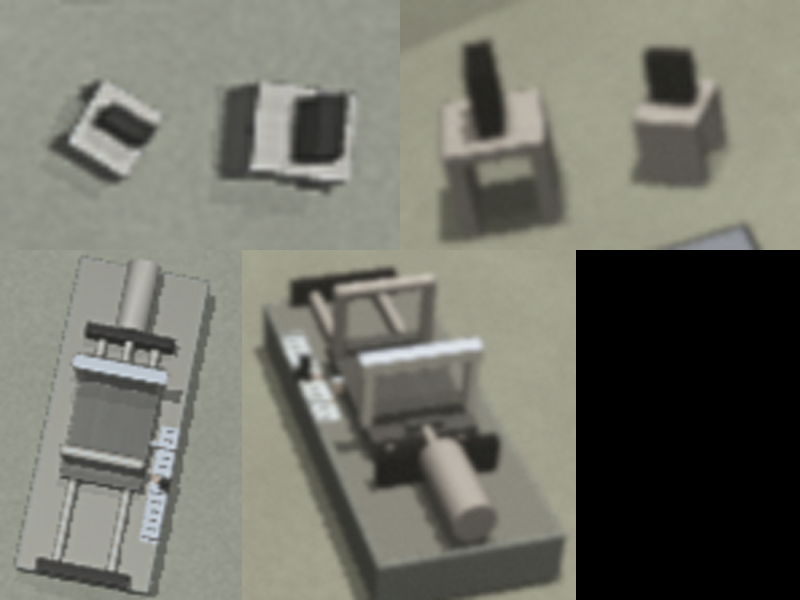

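The crop confirms the small saddle: its footprint measures 44 x 40 mm, and the tab runs across it. Next I look at the pointer and clip region more closely.

Run:
```python
from h import *
L={n:dict(np.load(n+'0.npz')) for n in("scene","top")}
t=L['top']['color']; s=L['scene']['color']
R=lambda i,w,h:cv2.resize(i,(w,h),interpolation=cv2.INTER_CUBIC)
save(np.hstack([R(t[180:250,262:297],300,600),R(s[200:250,262:302],480,600)]),'pics/crop2.png')
a=np.radians(-10.4); ex=np.array([np.cos(a),np.sin(a)]); ey=np.array([-ex[1],ex[0]])
for n in L:
    p=pts(L[n]); d=p[...,:2]-[.597,.0375]; X=d@ex; Y=d@ey
    # tall stuff on -y side of carriage
    m=(Y<-.045)&(Y>-.076)&(abs(X)<.17)&(p[...,2]>.056)&(p[...,2]<.12)
    for v,u in np.argwhere(m): print(n,u,v,(X[v,u]*1e3).round(),(Y[v,u]*1e3).round(),(p[v,u,2]*1e3).round(),L[n]['color'][v,u])
    m=(abs(Y)<.05)&(X>.055)&(X<.18)&(p[...,2]>.06)&(p[...,2]<.115)
    print(n,'barrel zone',[(x,(p[...,2][m&(abs(X*1e3-x)<5)].max()*1e3).round() if (m&(abs(X*1e3-x)<5)).any() else None) for x in range(55,180,10)])
    m=(p[...,2]>.128)&(p[...,2]<.145)&(abs(Y)<.06)&(abs(X)<.15)
    for lo,hi in((-.1,-.02),(0,.1)):
        k=m&(X>lo)&(X<hi); print('bar',np.percentile(X[k],[2,50,98]).round(4),Y[k].min().round(4),Y[k].max().round(4),np.median(p[...,2][k]).round(4))
```

```text
scene 270 195 -169.0 -53.0 76.0 [97 96 86]
scene 270 196 -169.0 -53.0 73.0 [90 89 78]
scene 271 196 -163.0 -51.0 77.0 [56 55 49]
scene 272 196 -165.0 -48.0 75.0 [45 44 40]
scene 271 197 -166.0 -51.0 71.0 [52 52 46]
scene 272 197 -168.0 -47.0 70.0 [41 41 36]
scene 270 198 -167.0 -53.0 67.0 [87 87 77]
scene 271 198 -167.0 -50.0 67.0 [51 50 45]
scene 272 198 -165.0 -48.0 68.0 [41 40 36]
scene 271 199 -167.0 -50.0 63.0 [51 49 44]
scene 272 199 -167.0 -47.0 63.0 [41 41 36]
scene 270 200 -165.0 -54.0 62.0 [82 82 72]
scene 272 200 -168.0 -47.0 59.0 [40 39 35]
scene 271 201 -166.0 -51.0 58.0 [51 50 45]
scene 283 205 -57.0 -46.0 114.0 [123 118 109]
scene 284 205 -51.0 -45.0 118.0 [93 89 83]
scene 283 206 -53.0 -47.0 113.0 [133 129 118]
scene 284 206 -51.0 -45.0 115.0 [97 93 87]
scene 283 207 -53.0 -47.0 110.0 [140 135 126]
scene 284 207 -50.0 -45.0 112.0 [100  96  89]
scene 283 208 -52.0 -47.0 108.0 [140 135 126]
scene 284 208 -49.0 -46.0 110.0 [99 96 89]
scene 266 209 -131.0 -74.0 56.0 [134 135 125]
scene 267 209 -130.0 -71.0 56.0 [140 139 129]
scene 283 209 -52.0 -48.0 105.0 [134 129 119]
s
[... 12860 characters left out ...]
7 173]
top 274 239 -115.0 -60.0 57.0 [187 196 204]
top 271 243 -128.0 -53.0 57.0 [161 163 155]
top 270 247 -140.0 -53.0 57.0 [161 162 155]
top 266 255 -166.0 -46.0 73.0 [110 110 105]
top 266 256 -168.0 -46.0 66.0 [67 68 66]
top 267 256 -168.0 -49.0 73.0 [72 73 70]
top barrel zone [(55, np.float64(82.0)), (65, np.float64(81.0)), (75, np.float64(80.0)), (85, np.float64(86.0)), (95, np.float64(95.0)), (105, np.float64(96.0)), (115, np.float64(95.0)), (125, np.float64(96.0)), (135, np.float64(97.0)), (145, np.float64(96.0)), (155, np.float64(96.0)), (165, np.float64(95.0)), (175, np.float64(94.0))]
bar [-0.0617 -0.0568 -0.0502] -0.0449 0.0432 0.1392
bar [0.032  0.0382 0.046 ] -0.05 0.0491 0.1347
```

View pics/crop2.png

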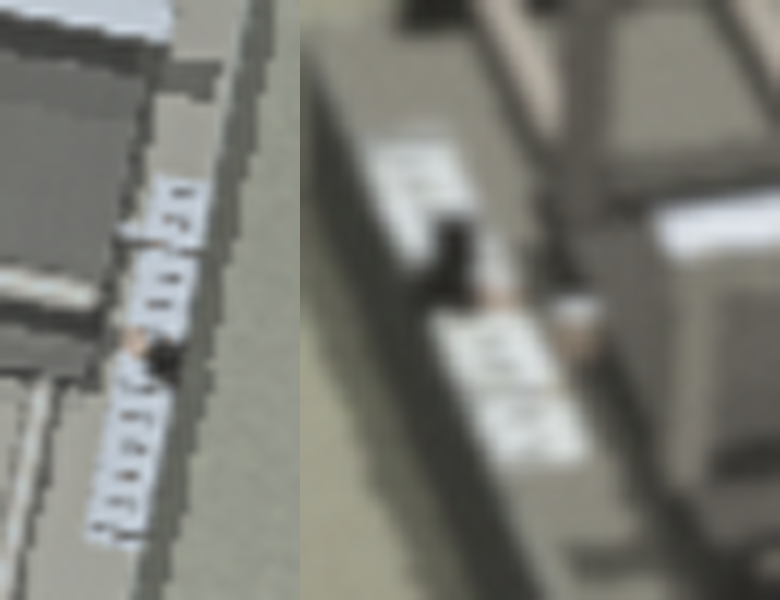

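The pointer is the white fin at rig x ≈ -20 mm (crop (150,237) left). The black clip is at rig x ≈ -60 mm (crop (163,357) left). The needed pull is about 40 mm.

```bash
cat > g.py <<'E'
import sys
from h import *
from scipy.spatial.transform import Rotation as Ro
def goal(p,yaw):
    o=get_obs(); R=Ro.from_rotvec(o['eef_rot']); M=R.as_matrix()
    y=np.array([np.cos(yaw),np.sin(yaw),0]); z=np.array([0,0,-1.]); 
    G=np.stack([np.cross(y,z),y,z],1)
    print('t',o['time'],'pos',o['ee_pos'].round(4),'F',o['ft_force'].round(1),'w',round(o['width'],3))
    d=np.array(p)-o['ee_pos']
    print('shift',(M.T@d/.4).round(4),'after turn',(G.T@d/.4).round(4),'turn',(Ro.from_matrix(M.T@G).as_rotvec()/np.pi).round(4))
if __name__=='__main__':
    a=[float(v) for v in sys.argv[1:5]]; goal(a[:3],np.radians(a[3]))
E
python3 g.py .446 -.3487 .239 -31.5
```

```text
t 0.1 pos [ 0.206  -0.616   0.2384] F [-0.1 -0.1 -0.2] w 1.001
shift [ 0.781  -0.4434 -0.0008] after turn [ 0.8832  0.1625 -0.0014] turn [-5.000e-04 -1.000e-04 -2.223e-01]
```

>>> {"fn": "arm_command", "kwargs": {"motion": [[0.0976,-0.0554,0,0,0,0],[0.0976,-0.0554,0,0,0,0],[0.0976,-0.0554,0,0,0,0],[0.0976,-0.0554,0,0,0,0],[0.0976,-0.0554,0,0,0,0],[0.0976,-0.0554,0,0,0,0],[0.0976,-0.0554,0,0,0,0],[0.0976,-0.0554,0,0,0,0]], "grip": -1}}

```text
time: 0.9
ee_pos: [0.4469, -0.3476, 0.239]
eef_rot: [-3.101, -0.504, 0.001]
ft_force: [0.2, -0.2, 0.2]
width: 0.995
finger_force: 0.0
```

>>> {"fn": "arm_command", "kwargs": {"motion": [[0,0,0,0,0,-0.0445],[0,0,0,0,0,-0.0445],[0,0,0,0,0,-0.0445],[0,0,0,0,0,-0.0445],[0,0,0,0,0,-0.0443],[0,0,0,0,0,0],[0,0,0,0,0,0]], "grip": -0.1}}

```text
time: 1.6
ee_pos: [0.4458, -0.3493, 0.239]
eef_rot: [-2.743, -1.53, 0.0]
ft_force: [0.2, -0.2, -0.3]
width: 0.555
finger_force: 0.0
```

```bash
python3 g.py .446 -.3487 .064 -31.5
python3 - <<'E'
from h import *
c=cap('scene');t=cap('top')
R=lambda i,w,h:cv2.resize(i,(w,h),interpolation=cv2.INTER_CUBIC)
save(np.hstack([R(c['color'][150:280,90:190],400,520),R(t['color'][190:290,350:430],400,500)[:,:,:] if 0 else R(t['color'][180:284,350:430],400,520)]),'pics/a1.png')
p=pts(c); q=p[220:262,130:165].reshape(-1,3)
E
```

```text
t 1.6 pos [ 0.4458 -0.3493  0.239 ] F [ 0.2 -0.2 -0.3] w 0.555
shift [ 1.400e-03 -2.000e-04  4.375e-01] after turn [ 1.500e-03 -4.000e-04  4.375e-01] turn [-0.0002 -0.     -0.0011]
```

View pics/a1.png

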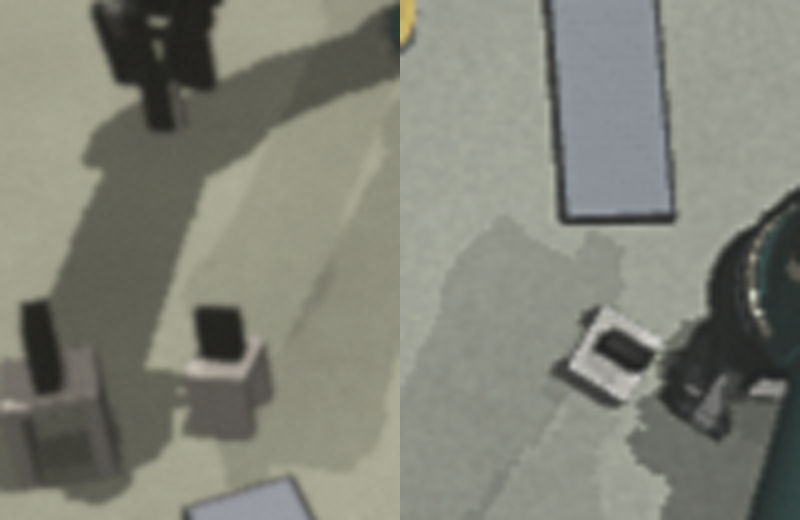

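Run:
```python
from h import *
for n in('scene','top'):
    p=pts(cap(n)); m=(p[...,2]>.215)&(p[...,2]<.30)&(np.hypot(p[...,0]-.446,p[...,1]+.349)<.1)
    q=p[m]; 
    for lo in np.arange(.21,.3,.015):
        k=q[(q[:,2]>lo)&(q[:,2]<lo+.015)]
        if len(k)>2: print(n,lo.round(3),len(k),k.min(0).round(3),k.max(0).round(3),np.median(k,0).round(3))
```

```text
scene 0.225 21 [ 0.418 -0.373  0.236] [ 0.475 -0.33   0.24 ] [ 0.428 -0.345  0.238]
scene 0.24 100 [ 0.418 -0.375  0.24 ] [ 0.483 -0.325  0.255] [ 0.449 -0.35   0.248]
scene 0.255 107 [ 0.418 -0.376  0.255] [ 0.482 -0.325  0.27 ] [ 0.471 -0.355  0.262]
scene 0.27 82 [ 0.41  -0.389  0.27 ] [ 0.499 -0.315  0.285] [ 0.429 -0.338  0.278]
scene 0.285 145 [ 0.403 -0.39   0.285] [ 0.501 -0.31   0.3  ] [ 0.48  -0.364  0.291]
top 0.24 9 [ 0.417 -0.326  0.241] [ 0.431 -0.322  0.254] [ 0.425 -0.324  0.247]
top 0.255 6 [ 0.417 -0.325  0.255] [ 0.429 -0.323  0.267] [ 0.422 -0.324  0.26 ]
top 0.27 22 [ 0.405 -0.334  0.271] [ 0.431 -0.308  0.285] [ 0.418 -0.325  0.283]
top 0.285 38 [ 0.402 -0.37   0.285] [ 0.503 -0.308  0.3  ] [ 0.419 -0.323  0.289]
```

Depth puts the fingers centred over the saddle, so I descend and grip.

>>> {"fn": "arm_command", "kwargs": {"motion": [[0.001,0,0.08,0,0,0],[0,0,0.08,0,0,0],[0,0,0.08,0,0,0],[0,0,0.08,0,0,0],[0,0,0.06,0,0,0],[0,0,0.035,0,0,0],[0,0,0.02,0,0,0],[0,0,0,0,0,0]]}}

```text
time: 2.6
ee_pos: [0.4463, -0.3488, 0.0648]
eef_rot: [-2.74, -1.535, 0.001]
ft_force: [-0.3, 0.5, -0.1]
width: 0.551
finger_force: 0.0
```

>>> {"fn": "arm_command", "kwargs": {"motion": [[0,0,0,0,0,0],[0,0,0,0,0,0],[0,0,0,0,0,0],[0,0,0,0,0,0],[0,0,0,0,0,0],[0,0,0,0,0,0]], "grip": 1, "force": 50}}

```text
time: 3.2
ee_pos: [0.4473, -0.3496, 0.0665]
eef_rot: [2.739, 1.534, 0.002]
ft_force: [-0.5, 0.1, 6.4]
width: 0.13
finger_force: 51.8
```

>>> {"fn": "arm_command", "kwargs": {"motion": [[0,0,-0.03,0,0,0],[0,0,-0.06,0,0,0],[0,0,-0.1,0,0,0],[0,0,-0.1,0,0,0],[0,0,-0.1,0,0,0],[0,0,-0.05,0,0,0],[0,0,-0.02,0,0,0],[0,0,0,0,0,0]]}}

```text
time: 4.0
ee_pos: [0.4461, -0.3489, 0.2499]
eef_rot: [2.74, 1.535, 0.0]
ft_force: [-0.2, -0.2, -4.2]
width: 0.128
finger_force: 50.4
```

```bash
python3 g.py .6354 .0305 .24 -10.4
python3 - <<'E'
from h import *
o=get_obs(); e=o['ee_pos']; print(e,o['finger_force'])
c=cap('scene');t=cap('top')
R=lambda i,w,h:cv2.resize(i,(w,h),interpolation=cv2.INTER_CUBIC)
save(np.hstack([R(c['color'][130:260,90:190],400,520),R(t['color'][180:284,350:430],400,520)]),'pics/a2.png')
E
```

```text
t 4.0 pos [ 0.4461 -0.3489  0.2499] F [-0.2 -0.2 -4.2] w 0.128
shift [ 1.0559 -0.0921  0.0242] after turn [1.0182 0.2942 0.0246] turn [ 2.000e-04  1.000e-04 -1.172e-01]
[ 0.44613735 -0.34885581  0.24985319] 50.4459285736084
```

View pics/a2.png

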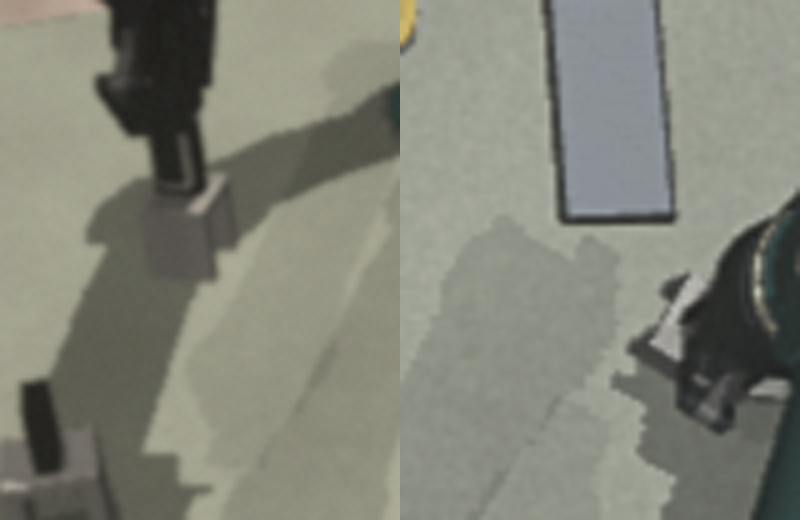

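The saddle is held by its tab, with the fingertips just above the bridge (scene crop (175,190)). Now I carry it over the bar.

>>> {"fn": "arm_command", "kwargs": {"motion": [[0.05,-0.0044,0,0,0,0],[0.1,-0.0087,0,0,0,0],[0.11,-0.0096,0,0,0,0],[0.11,-0.0096,0,0,0,0],[0.11,-0.0096,0,0,0,0],[0.11,-0.0096,0,0,0,0],[0.11,-0.0096,0,0,0,0],[0.11,-0.0096,0,0,0,0]]}}

```text
time: 4.9
ee_pos: [0.5909, -0.0563, 0.247]
eef_rot: [-2.739, -1.534, 0.005]
ft_force: [1.1, -0.5, -3.4]
width: 0.135
finger_force: 50.4
```

>>> {"fn": "arm_command", "kwargs": {"motion": [[0.11,-0.0096,0,0,0,0],[0.09,-0.0078,0,0,0,0],[0.0459,-0.004,0,0,0,0],[0,0,0,0,0,-0.03],[0,0,0,0,0,-0.0436],[0,0,0,0,0,-0.0436],[0,0,0,0,0,0],[0,0,0,0,0,0]]}}

```text
time: 5.7
ee_pos: [0.635, 0.0295, 0.248]
eef_rot: [-2.417, -2.005, 0.003]
ft_force: [0.3, 0.5, -3.0]
width: 0.131
finger_force: 50.4
```

```bash
python3 g.py .6354 .0305 .24 -10.4
python3 - <<'E'
from h import *
a=np.radians(-10.4); ex=np.array([np.cos(a),np.sin(a)]); ey=np.array([-ex[1],ex[0]])
c=cap('scene');t=cap('top')
R=lambda i,w,h:cv2.resize(i,(w,h),interpolation=cv2.INTER_CUBIC)
save(np.hstack([R(c['color'][130:260,250:350],400,520),R(t['color'][130:234,230:310],400,520)]),'pics/a3.png')
for n,C in(('scene',c),('top',t)):
    p=pts(C); d=p[...,:2]-[.597,.0375]; X=d@ex; Y=d@ey
    m=(abs(Y)<.03)&(X>-.01)&(X<.09)&(p[...,2]>.16)&(p[...,2]<.235)
    for lo in np.arange(.17,.235,.01):
        k=m&(p[...,2]>lo)&(p[...,2]<lo+.01)
        if k.sum()>2: print(n,lo.round(3),k.sum(),np.percentile(X[k],[3,97]).round(4),np.percentile(Y[k],[3,97]).round(4))
    print('minz',p[...,2][m].min() if m.any() else None)
E
```

```text
t 5.7 pos [0.635  0.0295 0.248 ] F [ 0.3  0.5 -3. ] w 0.131
shift [0.0027 0.0006 0.0199] after turn [0.0027 0.0006 0.0199] turn [-0.0007  0.0002 -0.0014]
scene 0.18 43 [0.0201 0.0621] [-0.0235  0.0138]
scene 0.19 79 [0.0169 0.0622] [-0.0231  0.0161]
scene 0.2 72 [0.0207 0.0617] [-0.0239  0.0147]
scene 0.21 75 [0.0215 0.0628] [-0.0237  0.0144]
scene 0.22 72 [0.0198 0.0624] [-0.0234  0.0157]
scene 0.23 115 [0.019  0.0621] [-0.024   0.0152]
minz 0.18313299465674993
minz None
```

View pics/a3.png

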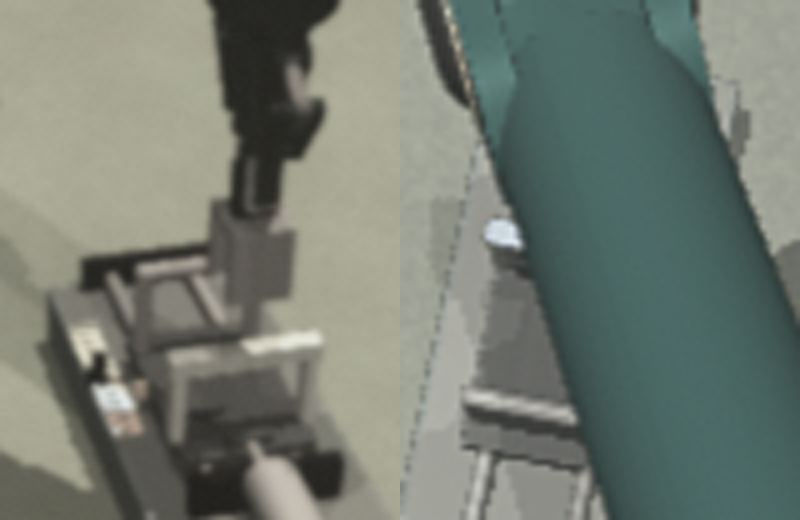

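The saddle is aligned over the bar: its mid is at rig x 41 mm, and the bar is at 41 mm in the same camera. I lower it.

>>> {"fn": "arm_command", "kwargs": {"motion": [[0.0027,0,0.03,0,0,0],[0,0,0.04,0,0,0],[0,0,0.04,0,0,0],[0,0,0.04,0,0,0],[0,0,0.03,0,0,0],[0,0,0.02,0,0,0],[0,0,0.015,0,0,0],[0,0,0,0,0,0]]}}

```text
time: 6.6
ee_pos: [0.6354, 0.0315, 0.1624]
eef_rot: [-2.413, -2.011, 0.001]
ft_force: [-0.3, 0.3, -3.5]
width: 0.133
finger_force: 50.3
```

>>> {"fn": "arm_command", "kwargs": {"motion": [[0,0,0.005,0,0,0],[0,0,0.004,0,0,0],[0,0,0,0,0,0]]}}

```text
time: 6.9
ee_pos: [0.6359, 0.0315, 0.1599]
eef_rot: [2.413, 2.011, 0.0]
ft_force: [-0.1, -0.4, -2.6]
width: 0.13
finger_force: 50.4
```

>>> {"fn": "arm_command", "kwargs": {"motion": [[0,0,0.004,0,0,0],[0,0,0,0,0,0],[0,0,0,0,0,0]]}}

```text
time: 7.2
ee_pos: [0.6361, 0.0316, 0.1595]
eef_rot: [2.413, 2.01, 0.001]
ft_force: [-3.0, -1.3, 5.5]
width: 0.133
finger_force: 51.5
```

>>> {"fn": "arm_command", "kwargs": {"motion": [[0,0,0.003,0,0,0],[0,0,0,0,0,0],[0,0,0,0,0,0]]}}

```text
time: 7.5
ee_pos: [0.6362, 0.0315, 0.1595]
eef_rot: [2.412, 2.01, 0.001]
ft_force: [-5.8, -1.2, 12.9]
width: 0.128
finger_force: 52.7
```

It is seated on the bar at the expected height. I relieve the press and open.

>>> {"fn": "arm_command", "kwargs": {"motion": [[0,0,-0.004,0,0,0],[0,0,-0.002,0,0,0],[0,0,0,0,0,0]]}}

```text
time: 7.8
ee_pos: [0.6361, 0.0315, 0.1596]
eef_rot: [2.413, 2.011, 0.001]
ft_force: [-0.9, 0.1, 2.6]
width: 0.131
finger_force: 51.1
```

>>> {"fn": "arm_command", "kwargs": {"motion": [[0,0,0,0,0,0],[0,0,0,0,0,0],[0,0,0,0,0,0],[0,0,0,0,0,0],[0,0,0,0,0,0]], "grip": 0}}

```text
time: 8.3
ee_pos: [0.6358, 0.0315, 0.1592]
eef_rot: [-2.414, -2.011, -0.0]
ft_force: [0.2, -0.1, 0.2]
width: 0.505
finger_force: 0.0
```

>>> {"fn": "arm_command", "kwargs": {"motion": [[0,0,-0.02,0,0,0],[0,0,-0.04,0,0,0],[0,0,-0.06,0,0,0],[0,0,-0.06,0,0,0],[0,0,-0.04,0,0,0],[0,0,0,0,0,0]]}}

```text
time: 8.9
ee_pos: [0.6374, 0.0319, 0.2509]
eef_rot: [2.411, 2.009, 0.007]
ft_force: [-0.5, 0.2, -0.5]
width: 0.503
finger_force: 0.0
```

```bash
python3 g.py .5419 .0476 .245 -10.4
python3 - <<'E'
from h import *
a=np.radians(-10.4); ex=np.array([np.cos(a),np.sin(a)]); ey=np.array([-ex[1],ex[0]])
c=cap('scene')
R=lambda i,w,h:cv2.resize(i,(w,h),interpolation=cv2.INTER_CUBIC)
save(R(c['color'][150:270,250:350],500,600),'pics/a4.png')
p=pts(c); d=p[...,:2]-[.597,.0375]; X=d@ex; Y=d@ey
for lo,hi in((.09,.11),(.11,.13),(.14,.15),(.15,.183)):
    k=(abs(Y)<.03)&(X>-.01)&(X<.09)&(p[...,2]>lo)&(p[...,2]<hi)
    if k.sum(): print(lo,k.sum(),np.percentile(X[k],[3,97]).round(4),np.percentile(Y[k],[3,97]).round(4),p[...,2][k].max())
k=(abs(Y)<.03)&(X>-.09)&(X<-.03)&(p[...,2]>.125)&(p[...,2]<.15); print('handle',np.percentile(X[k],[3,50,97]).round(4))
E
```

```text
t 8.9 pos [0.6374 0.0319 0.2509] F [-0.5  0.2 -0.5] w 0.503
shift [-0.0045 -0.2419  0.0134] after turn [-0.0045 -0.2418  0.0149] turn [ 0.0019 -0.0004 -0.    ]
0.09 93 [0.0221 0.0626] [-0.0214  0.0182] 0.10893581539955344
0.11 115 [0.0439 0.0633] [-0.0247  0.0237] 0.12984068724036046
0.14 138 [0.0212 0.0626] [-0.0215  0.0168] 0.14987450541427494
0.15 153 [0.035  0.0464] [-0.0158  0.0115] 0.1828746085505516
handle [-0.0579 -0.0516 -0.0482]
```

View pics/a4.png

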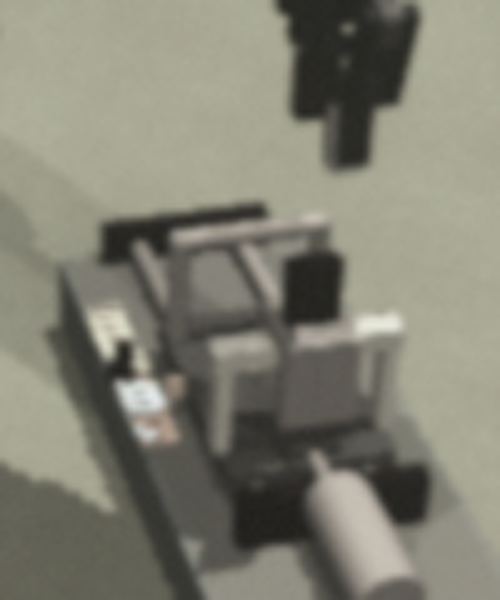

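The saddle hangs on the bar, one leg on each side, tab upright at crop (313,285), and it is released. Next is the handle.

>>> {"fn": "arm_command", "kwargs": {"motion": [[-0.002,-0.04,0,0,0,0],[0,-0.08,0,0,0,0],[0,-0.08,0,0,0,0],[0,-0.04,0,0,0,0],[0,0,0,0,0,0],[0,0,0,0,0,0]]}}

```text
time: 9.55
ee_pos: [0.5413, 0.0477, 0.2468]
eef_rot: [-2.414, -2.011, 0.001]
ft_force: [-0.9, -0.5, 1.3]
width: 0.499
finger_force: 0.0
```

>>> {"fn": "arm_command", "kwargs": {"motion": [[0,0,0.05,0,0,0],[0,0,0.07,0,0,0],[0,0,0.07,0,0,0],[0,0,0.06,0,0,0],[0,0,0.04,0,0,0],[0,0,0.02,0,0,0],[0,0,0,0,0,0],[0,0,0,0,0,0]]}}

```text
time: 10.35
ee_pos: [0.5419, 0.0481, 0.1235]
eef_rot: [2.414, 2.011, 0.001]
ft_force: [-0.4, 0.4, 0.5]
width: 0.502
finger_force: 0.0
```

```bash
python3 g.py .5424 .0475 .124 -10.4
```

```text
t 10.35 pos [0.5419 0.0481 0.1235] F [-0.4  0.4  0.5] w 0.502
shift [-0.0014  0.0015 -0.0011] after turn [-0.0014  0.0015 -0.0011] turn [ 0.0002 -0.0001 -0.0001]
```

>>> {"fn": "arm_command", "kwargs": {"motion": [[0,0,0,0,0,0],[0,0,0,0,0,0],[0,0,0,0,0,0],[0,0,0,0,0,0],[0,0,0,0,0,0],[0,0,0,0,0,0]], "grip": 1, "force": 80}}

```text
time: 10.95
ee_pos: [0.5427, 0.0479, 0.1244]
eef_rot: [2.412, 2.009, 0.004]
ft_force: [2.8, -1.4, 6.0]
width: 0.107
finger_force: 78.3
```

>>> {"fn": "arm_command", "kwargs": {"motion": [[0,-0.004,0,0,0,0],[0,-0.008,0,0,0,0],[0,-0.012,0,0,0,0],[0,-0.014,0,0,0,0],[0,-0.014,0,0,0,0],[0,-0.014,0,0,0,0],[0,-0.012,0,0,0,0],[0,-0.008,0,0,0,0]]}}

```text
time: 11.75
ee_pos: [0.5094, 0.0541, 0.1244]
eef_rot: [2.412, 2.009, 0.006]
ft_force: [6.9, -1.9, 3.7]
width: 0.111
finger_force: 78.2
```

>>> {"fn": "arm_command", "kwargs": {"motion": [[0,-0.004,0,0,0,0],[0,0,0,0,0,0],[0,0,0,0,0,0],[0,0,0,0,0,0]]}}

```text
time: 12.15
ee_pos: [0.508, 0.0544, 0.1244]
eef_rot: [2.412, 2.009, 0.006]
ft_force: [6.5, -0.6, 4.4]
width: 0.111
finger_force: 78.2
```

Run:
```python
from h import *
a=np.radians(-10.4); ex=np.array([np.cos(a),np.sin(a)]); ey=np.array([-ex[1],ex[0]])
o=get_obs(); print(o['ee_pos'],(o['ee_pos'][:2]-[.597,.0375])@ex)
c=cap('scene');t=cap('top')
R=lambda i,w,h:cv2.resize(i,(w,h),interpolation=cv2.INTER_CUBIC)
save(np.hstack([R(c['color'][195:245,262:302],480,600),R(t['color'][195:240,262:286],320,600)]),'pics/a5.png')
for n,C in(('scene',c),('top',t)):
    p=pts(C); d=p[...,:2]-[.597,.0375]; X=d@ex; Y=d@ey; V=C['color'].sum(-1)
    for nm,y0,y1 in(('ptr',-.060,-.049),('clip',-.077,-.064)):
        k=(Y>y0)&(Y<y1)&(X>-.1)&(X<0)&(p[...,2]>.0605)&(p[...,2]<.085)
        for v,u in np.argwhere(k): print(n,nm,u,v,(X[v,u]*1e3).round(1),(Y[v,u]*1e3).round(1),(p[v,u,2]*1e3).round(),V[v,u]//3)
```

```text
[0.50802423 0.05436303 0.12438602] -0.09055812901831521
scene ptr 281 217 -57.8 -50.6 75.0 91
scene ptr 279 218 -57.3 -56.3 73.0 106
scene ptr 280 218 -55.8 -53.9 73.0 119
scene ptr 281 218 -54.3 -51.5 74.0 119
scene ptr 279 219 -54.2 -57.1 72.0 109
scene ptr 280 219 -57.4 -53.3 69.0 122
scene ptr 281 219 -53.7 -51.6 71.0 124
scene ptr 279 220 -52.8 -57.4 70.0 112
scene ptr 280 220 -52.2 -54.8 70.0 121
scene ptr 281 220 -53.4 -51.6 68.0 121
scene ptr 279 221 -56.7 -56.2 63.0 113
scene ptr 280 221 -57.6 -53.1 62.0 115
scene ptr 281 221 -55.0 -51.0 64.0 112
scene ptr 287 226 -2.7 -49.8 84.0 77
scene ptr 287 227 -2.6 -49.8 81.0 73
scene ptr 287 229 -2.6 -49.5 74.0 73
scene clip 275 217 -61.3 -66.5 75.0 111
scene clip 273 218 -60.1 -72.4 74.0 83
scene clip 274 218 -58.1 -70.1 75.0 66
scene clip 275 218 -60.0 -66.8 73.0 69
scene clip 272 219 -61.5 -74.7 70.0 117
scene clip 273 219 -58.7 -72.7 71.0 71
scene clip 274 219 -59.5 -69.7 70.0 44
scene clip 275 219 -61.6 -66.3 68.0 48
scene clip 272 220 -60.7 -74.9 67.0 111
scene clip 273 220 -59.5 -72.4 67.0 65
scene clip 274 220 -57.9 -70.1 68.0 40
scene clip 275 220 -59.9 -66.7 66.0 43
scene clip 272 221 -60.5 -74.9 64.0 87
scene clip 273 221 -57.8 -72.8 65.0 56
scene clip 274 221 -58.4 -69.9 64.0 37
scene clip 275 221 -59.0 -66.9 63.0 42
scene clip 273 222 -59.1 -72.4 61.0 43
scene clip 274 222 -54.6 -70.9 64.0 36
scene clip 274 223 -52.1 -71.5 62.0 34
top clip 280 220 -58.3 -66.2 72.0 51
top clip 281 221 -60.9 -69.7 74.0 46
```

View pics/a5.png

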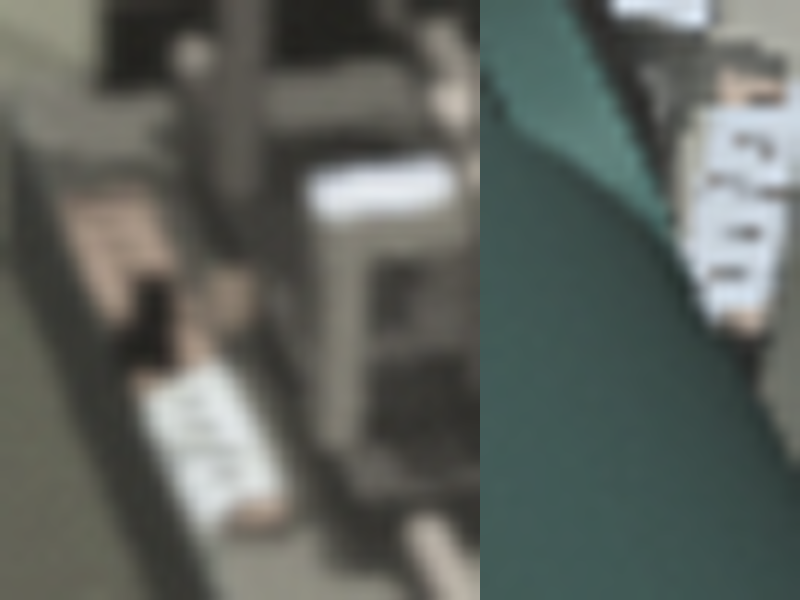

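The pull so far is 35.3 mm. The pointer (crop (232,295)) is still about 4.5 mm short of the clip (crop (152,310)). I close the gap and average several depth frames.

>>> {"fn": "arm_command", "kwargs": {"motion": [[0,-0.004,0,0,0,0],[0,-0.005,0,0,0,0],[0,-0.002,0,0,0,0],[0,0,0,0,0,0],[0,0,0,0,0,0],[0,0,0,0,0,0]]}}

```text
time: 12.85
ee_pos: [0.5039, 0.0551, 0.1244]
eef_rot: [2.412, 2.008, 0.007]
ft_force: [6.4, -1.4, 4.1]
width: 0.111
finger_force: 78.3
```

```bash
cat > m.py <<'E'
from h import *
a=np.radians(-10.4); ex=np.array([np.cos(a),np.sin(a)]); ey=np.array([-ex[1],ex[0]])
cs=[cap('scene') for _ in range(14)]; c=dict(cs[0])
c['range_z']=np.median([k['range_z'] for k in cs],0)
o=get_obs(); print(o['time'],(o['ee_pos'][:2]-[.597,.0375])@ex,o['ft_force'].round(1))
col=np.mean([k['color'] for k in cs],0); np.savez('last.npz',**dict(c,color=col))
p=pts(c); d=p[...,:2]-[.597,.0375]; X=d@ex; Y=d@ey
for nm,y0,y1 in(('ptr',-.060,-.049),('clip',-.073,-.064)):
    k=(Y>y0)&(Y<y1)&(X>-.09)&(X<-.03)&(p[...,2]>.062)&(p[...,2]<.085)
    print(nm,k.sum(),'median',np.median(X[k])*1e3,'mean',X[k].mean()*1e3)
    for v,u in np.argwhere(k): print(u,v,(X[v,u]*1e3).round(1),(Y[v,u]*1e3).round(1),(p[v,u,2]*1e3).round(1))
k=(abs(Y)<.03)&(X>-.04)&(X<.06)&(p[...,2]>.15)&(p[...,2]<.185); print('tab',k.sum(),np.percentile(X[k],[3,97]).round(4),p[...,2][k].max())
E
python3 m.py
```

```text
13.55 -0.09481094701201367 [ 6.4 -1.6  3.8]
ptr 16 median -59.706271003850794 mean -60.2541573323032
278 217 -63.0 -57.5 72.4
279 217 -61.1 -55.2 73.3
280 217 -58.9 -53.1 74.5
281 217 -60.0 -49.9 73.3
278 218 -62.0 -57.7 69.8
279 218 -59.5 -55.6 71.2
280 218 -59.8 -52.7 70.5
281 218 -59.8 -49.9 70.1
278 219 -63.2 -57.3 65.6
279 219 -59.1 -55.7 68.2
280 219 -59.6 -52.7 67.3
281 219 -58.6 -50.2 67.6
278 220 -63.1 -57.3 62.3
279 220 -58.8 -55.7 65.0
280 220 -59.0 -52.8 64.4
281 220 -58.6 -50.1 64.2
clip 13 median -59.10080302408741 mean -59.045187139052665
275 217 -61.4 -66.4 75.0
273 218 -59.2 -72.6 74.2
274 218 -59.9 -69.6 73.3
275 218 -58.0 -67.3 74.2
273 219 -59.3 -72.5 70.8
274 219 -58.8 -69.9 70.7
275 219 -58.5 -67.1 70.5
273 220 -59.1 -72.5 67.6
274 220 -59.1 -69.7 67.2
275 220 -58.9 -66.9 66.8
273 221 -59.5 -72.4 64.0
274 221 -57.3 -70.2 65.2
275 221 -58.5 -67.0 63.8
tab 152 [-0.006   0.0052] 0.18190345843564792
```

In the averaged frames the pointer is at -59.3 mm and the clip at -59.0 mm. The saddle moved with the bar and still hangs at the same height, and the handle is still gripped, so I hand in.

```bash
python3 -c "
from cell import *
print(job_done())"
```

```text
the job is handed in; nothing more can be done
None
```

I hung the small saddle weight on the crossbar and let go of it, then pulled the carriage out about 39.5 mm. The pointer lines up with the mark clip to within about 0.5 mm by the camera, and I handed the job in with the handle still gripped.

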